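# Clear the gift-wrapping corner of the chocolate counter

## Robot

A 7-joint arm with a two-finger parallel gripper is mounted at the origin on a cart in front of the work surface, level with it; the furniture and walls round the work are solid. World frame = base frame: x ahead of the robot, y to its left, z up, the work surface at z = 0. Lengths are in m, angles in degrees, forces in N, time in s.
With the tool pointing down it reaches from about 0.4 to 0.875 m from the base axis. Payload 19.3 kg.
Tool frame: the origin (TCP) lies midway between the tips of the shut fingers; the grasp point (between the pads) lies ctrl.grip_depth behind it (ctrl.grip_depth is the distance from the TCP to the grasp point, in m); z points along the fingers, y is the line along which they close (so a half turn about z gives the same grasp; the last joint's range is limited). The gripper opens to 85 mm and grips with 20 to 120 N. Pads are 22 mm wide; open, the fingers measure 114 mm over their backs; the gripper's body (76 mm by 85 mm) begins 54 mm behind the grasp point. The pads swing forward as they close: fully open they stand 13 mm farther back than shut.
Start: joints at [-70.371, 29.874, -2.08, 91.645, 1.215, 58.505, -6.463], TCP at [0.251, 0.572, 0.231] pointing down, gripper open.
Joint ranges: [-166.77, 166.77], [-17.47, 122.26], [-85.68, 81.53], [9.62, 139.38], [-72.42, 252.41], [9.2, 110.78], [-144.41, 144.41]. Speed limits (degrees/s): [108.29, 108.29, 136.94, 136.94, 172.46, 172.46, 172.46].

## Interface

Orientations are given as [roll, pitch, yaw] about the fixed x, y, z axes, in that order (R = Rz(yaw) Ry(pitch) Rx(roll)).
In Python, from bench import ctrl gives the robot as it stands.
- The arm moves only by the tool jog_arm, never from a script. Its argument "deltas" is one flat list of numbers, 7 for each row, row after row: the finger opening in cm, from 0 to 8.54, then the shift along the world's x, y, z in cm, then the turn, a rotation vector about the world's x, y, z in rad. In form: [fingers, x, y, z, wx, wy, wz, fingers, x, y, z, wx, wy, wz, ...]. A call has 1 to 12 rows; each row shifts and turns the commanded pose from where the row before left it; what a row does not reach is not made up. A row lasts 1/8 s, in which the tool goes at most 62.5 mm and 10.7 degrees, less where a joint would pass 70% of its speed; a pose out of reach is approached as far as the arm can. A call is refused whole if a number of a shift passes 6.25 or a number of a turn 0.188, either way. A call with a gripper value outside its range is refused whole. The fingers move at their own pace and stop on an object; "grip_force" is the grip in N (left out, the last holds). Time passes only in rows, so rows that do not move let the fingers close. It gives the time, the measured TCP pose, the force, the opening and the grip force at its end, in the units of the state.
- ctrl.get_state(): the state, without advancing time (a new reading comes with each control period).
- ctrl.get_image(name): name is "side" or "top" or "wrist"; returns a dict with "frame" (384x512x3 uint8, red, green, blue), "camera_matrix" (3x3 intrinsics, pixels), "k1" (the pictures are not rectified: a ray, as slopes to the right and down, at radius r is drawn at 1 + k1 r^2 times it, then the intrinsics apply), "rvec" (rotation vector, rad) and "tvec" (3), from world to camera coordinates, as OpenCV has them. Camera axes: x right, y down, z forward; pixel columns grow to the right and rows downward; lengths in m; the calibration is good to about 2 mm. A picture is of the moment at which its call begins. There is no depth.
- ctrl.finish_job(): hands the job in; it is judged then, once.
The state is a dict: "time": time; "joint_positions": joint angles; "dq": joint speeds; "effort": joint torques, N m; "ee_pos": TCP position; "orientation": TCP orientation; "contact_force": force on the tool from outside, world axes, zero at the start; "ft_torque": the same for the moment, N m; "grip_width": finger opening in m; "finger_force": force on a finger pad.
Only numpy, scipy, OpenCV 4.12 (cv2) and the standard library are available. Lean on these libraries where they do the work, as an engineer would, in place of code of your own. Each camera call takes 0.05 s, during which the arm holds its last target. There are 200 camera calls.

## Task

Sort the things lying along the front of the counter: lay the long chocolate bar and the cut piece of chocolate flat on the serving board, end to end, both wholly on it; put the ribbon spool and the tape roll flat on the floor of the rimmed tray; and stand the hand stamp upright on top of the closed ink pad. Set the chocolate down, do not let it drop, and leave the counter bell standing where it is.

Things in the scene. Friction and masses are not known exactly. Their poses are not given: they have to be found in the camera images.
- long_bar_mid (a point): Centre (half-way up) of the long bare bar of dark chocolate, 48 x 96 x 10 mm, scored in 8 squares, lying flat and loose on the counter. Its x axis runs across the 48 mm width (grasp across this), y along the 96 mm length, z up. About 45 g.
- cut_piece_mid (a point): Centre (half-way up) of the square cut piece of milk chocolate, 48 x 48 x 10 mm, lying flat and loose. Its x and y axes run square to its sides (grasp across either), z up. About 22 g.
- ribbon_mid (a point): Centre (half-way up) of the ribbon spool, a round flanged disc 61 mm in diameter and 20 mm high, lying flat and loose, its axis (z) upright. Flanges above and below; grasp across the diameter. About 45 g.
- tape_mid (a point): Centre (half-way up) of the roll of tape, a ring 52 mm in outer diameter and 18 mm high with a hole of about 20 mm, lying flat and loose, its axis (z) upright. Grasp across the outer diameter. About 30 g.
- stamp_mid (a point): Centre of the wooden hand stamp, half-way up its 60 mm height. It stands upright and loose: a foot 20 x 42 mm (x by y) and 12 mm high, above it a round turned handle up to 24 mm in diameter, from 12 to 60 mm above the underside; grasp the handle. z is up. About 50 g.
- board: The serving board: a flat wooden slab without a rim, with a thin dark strip at each end, 84 mm (its x) by 176 mm (its y), fixed to the counter. Origin at the centre of its underside on the counter; its flat top is 12 mm above that. Long bar and cut piece fit on it end to end along y, the bar lengthwise (crosswise it would stick out).
- tray: The rimmed tray: an open wooden tray with a cork floor, 115 mm (its x) by 160 mm (its y) outside and 21 mm high, walls 5 mm, with small brass corner posts, fixed to the counter. Origin at the centre of its underside; the cork inner floor, 105 by 150 mm, is 6 mm above that. Ribbon spool and tape roll fit in it beside one another along y.
- ink_pad: The closed ink pad: a flat box 59 mm (its x) by 86 mm (its y) and 16 mm high, fixed to the counter. Origin at the centre of its underside; its top is 16 mm above that.
- bell_mid (a point): The counter bell, a loose bystander 64 mm across and 47 mm high, behind the work. This point is on its axis 20 mm above the counter. Leave it alone. Beside and behind it a rail with round wooden signs, up to 0.26 m high, runs along the back of the counter: keep the gripper clear of it.
- hot_pot: The tall copper pot (a fixed bystander) that stands in the middle of the counter: about 0.18 m wide and 0.28 m high, with a spigot and tap on the side towards the robot that reach 0.10 m out from the origin at up to 0.12 m height. Origin at the centre of its underside. Board, tray and ink pad may lie on either side of it: carry things round its front, or over it. A cup, 52 mm high, stands on the counter before the spigot.
There are look-alikes about, which are no part of the job. Leave any blue look-alike of the part that bears tape_mid alone.

How it is judged (in metres and radians):
At the end, for the whole second after the job is handed in: Bar and cut piece flat on the board, at most 4 mm overhanging, bar within 0.5 rad of lengthwise; ribbon and tape flat on the tray floor; stamp upright on the ink pad, within 23 mm (x) and 36 mm (y) of its middle; heights within 3 mm, tilt under 0.12 rad, at rest (x of long_bar_mid in the frame of board between -0.022 and 0.022 m and y of long_bar_mid in the frame of board between -0.044 and 0.044 m and z of long_bar_mid in the frame of board between 0.014 and 0.02 m and angle between each of long_bar_mid, cut_piece_mid, ribbon_mid, tape_mid, stamp_mid's own z axis and vertical below 0.12 rad and linear speed of each of long_bar, cut_piece, ribbon, tape, stamp below 0.02 m/s and x of cut_piece_mid in the frame of board between -0.022 and 0.022 m and y of cut_piece_mid in the frame of board between -0.068 and 0.068 m and z of cut_piece_mid in the frame of board between 0.014 and 0.02 m and angle between the y axis of long_bar_mid and the y axis of board, either way round below 0.5 rad and x of ribbon_mid in the frame of tray between -0.027 and 0.027 m and y of ribbon_mid in the frame of tray between -0.049 and 0.049 m and z of ribbon_mid in the frame of tray between 0.013 and 0.019 m and x of tape_mid in the frame of tray between -0.031 and 0.031 m and y of tape_mid in the frame of tray between -0.053 and 0.053 m and z of tape_mid in the frame of tray between 0.012 and 0.018 m and x of stamp_mid in the frame of ink_pad between -0.023 and 0.023 m and y of stamp_mid in the frame of ink_pad between -0.036 and 0.036 m and z of stamp_mid in the frame of ink_pad between 0.043 and 0.049 m); the robot touches nothing.
It fails at once if the counter bell is pushed more than 20 mm or tipped (distance of bell_mid from where it was at the start of the episode above 0.02 m or angle between bell_mid's own z axis and vertical above 0.3 rad).
It fails at once if a piece of chocolate is dropped (falls freely from more than about 25 mm) ((linear speed of long_bar above 0.7 m/s and contact force between long_bar and anything else below 0.02 N) or (linear speed of cut_piece above 0.7 m/s and contact force between cut_piece and anything else below 0.02 N)).
It also fails if it takes over 131 s, if anything falls off the work surface, if the arm or the gripper's body presses on something with over 40 N, if the wrist force passes 120 N, or if a joint passes its speed limit or range.

## Working session

There is one attempt and no reset: what is moved stays moved. The work goes in short steps, Python scripts to look and compute and a tool call to move; the robot and the scene stay as the last step left them, time stands still between calls to the robot, and variables do not carry over. Pictures are saved under pics/ and viewed, at most 14 in all, crops included, and the job is handed in when it is done.

Besides the shell and the picture viewer there is one more tool, called after ">>>" as a command line: name --argument value ..., lists and objects as JSON in quotes. jog_arm: Moves the arm, as the interface text tells. Its arguments: {"type":"object","properties":{"deltas":{"type":"array","items":{"type":"number"}},"grip_force":{"type":"number"}},"required":["deltas"]}

```bash
mkdir -p pics; cat > h.py <<'E'
import numpy as np, cv2
from bench import ctrl
def grab(n):
    im=ctrl.get_image(n); np.save(f'{n}.npy',im,allow_pickle=True); return im
def load(n): return np.load(f'{n}.npy',allow_pickle=True).item()
def px2w(im,uv,z):
    K=np.array(im['camera_matrix']);R=cv2.Rodrigues(np.array(im['rvec'],float))[0];t=np.array(im['tvec'],float).ravel()
    uv=np.atleast_2d(np.array(uv,float))
    d=np.c_[(uv[:,0]-K[0,2])/K[0,0],(uv[:,1]-K[1,2])/K[1,1]]
    s=d.copy()
    for _ in range(30): s=d/(1+im['k1']*(s**2).sum(1,keepdims=True))
    r=np.c_[s,np.ones(len(s))]@R; c=-R.T@t
    return c+r*((z-c[2])/r[:,2])[:,None]
def w2px(im,P):
    K=np.array(im['camera_matrix']);R=cv2.Rodrigues(np.array(im['rvec'],float))[0];t=np.array(im['tvec'],float).ravel()
    p=np.atleast_2d(P)@R.T+t; s=p[:,:2]/p[:,2:]; s=s*(1+im['k1']*(s**2).sum(1,keepdims=True))
    return s*[K[0,0],K[1,1]]+[K[0,2],K[1,2]]
def save(im,name,box=None,f=None):
    a=im['frame'][:,:,::-1]
    if box: a=a[box[1]:box[3],box[0]:box[2]]
    f=f or min(800/a.shape[1],600/a.shape[0]); cv2.imwrite('pics/'+name,cv2.resize(a,None,fx=f,fy=f,interpolation=cv2.INTER_CUBIC)); print(name,'scale',f)
E
python3 - <<'E'
from h import *
for n in('top','side','wrist'):
    im=grab(n); R=cv2.Rodrigues(np.array(im['rvec'],float))[0]; print(n,-R.T@np.array(im['tvec']).ravel(),im['k1'])
    save(im,n+'0.png')
print(ctrl.get_state(),ctrl.grip_depth)
E
```

```text
top [ 0.24297309 -0.03400891  1.66732478] -0.16950209604628713
top0.png scale 1.5625
side [ 0.40832382 -0.79435728  0.68476494] -0.0689511607228622
side0.png scale 1.5625
wrist [0.18010727 0.60359298 0.37365387] 0.005342132587753205
wrist0.png scale 1.5625
{'time': 0.15, 'joint_positions': array([-70.37160768,  29.90146731,  -2.07935907,  91.66421151,
         1.21304612,  58.50691848,  -6.46519771]), 'dq': array([-1.65182150e-02, -8.21753424e-02,  5.39168545e-02, -1.49366551e-01,
        6.50474771e-05,  1.59150255e-02, -1.32956506e-01]), 'effort': array([ 3.56312084e-03, -9.27388501e+01,  1.98127694e+00, -3.70053685e+01,
        1.80674787e-02,  6.32187584e-03, -1.60296599e-05]), 'ee_pos': array([0.25066196, 0.57225869, 0.23086958]), 'orientation': array([-1.79949490e+02,  3.08456564e-03,  1.56343844e+02]), 'contact_force': array([-0.89517642, -0.24763632,  0.92841526]), 'ft_torque': array([-0.03518193,  0.01405133,  0.01980012]), 'finger_force': 0.0, 'grip_width': 0.08527264998619893} 0.0187
```

View pics/top0.png

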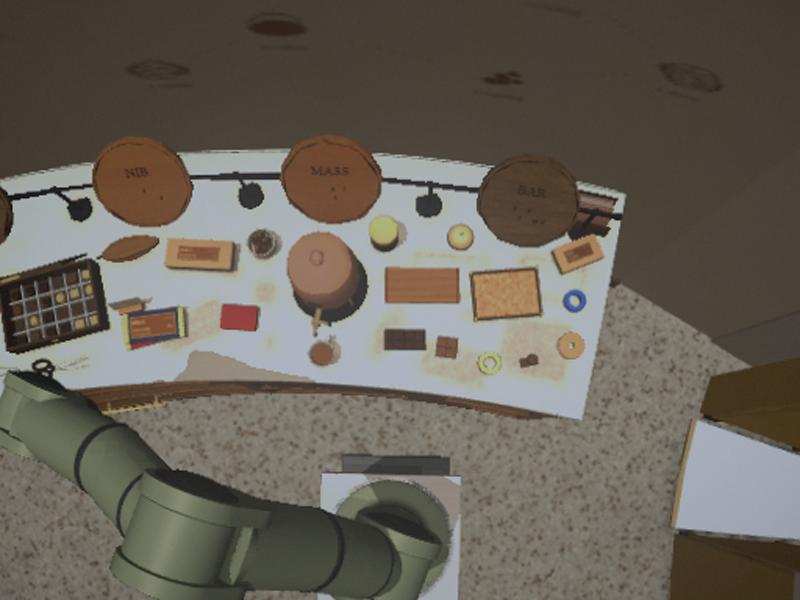

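View pics/side0.png

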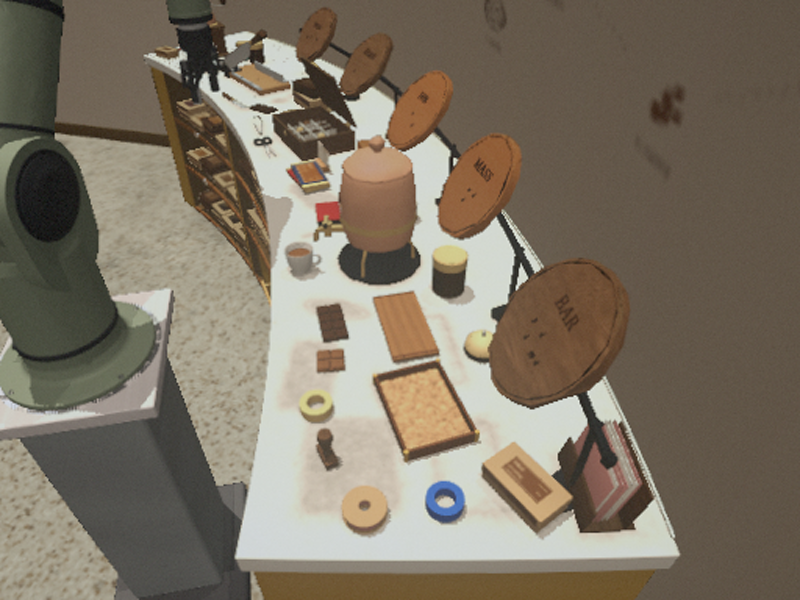

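Top view (800 px picture): dark bar (405,340), milk piece (447,347), yellow ring (489,362), stamp (529,360), tan disc (570,346), board (422,285), tray (506,293), red box (238,317), bell (460,236), pot (325,275), cup (322,353).

Possible mix-ups:
- Tape: the yellow ring (489,362) or the blue ring (574,300). I choose yellow.
- Ribbon: the tan 61 mm disc (570,346).
- Ink pad: the red box (238,317), or one of the orange boxes (200,254), (578,254) or (155,327). Red fits 86x59 mm.
- Bar: the bare dark bar (405,340), not the wrapped bars at (155,327).

Next, one close crop to check these.

```bash
python3 - <<'E'
from h import *
t=load('top');s=load('side')
a=cv2.resize(t['frame'][125:255,130:400][:,:,::-1],None,fx=2.9,fy=2.9,interpolation=cv2.INTER_CUBIC)
cv2.imwrite('pics/c1.png',a)
save(s,'c2.png',(150,110,350,350),2.5)
f=1.5625
# rough: (name,top px,side px,z)
for n,u,v,z in [('bar',(405,339),(332,322),.01),('cut',(447,347),(331,360),.01),('tape',(489,362),(316,404),.018),('ribbon',(570.5,346),(365,508),.02),('stampTop',(533,357),(324,435),.06),
 ('board',(422,285),(406,325),.012),('tray',(506,293),(425,408),.021),('pad',(238,317),(328,212),.016),('bell',(460,236),(480,345),.03),('cup',(322,353),(298,255),.04)]:
    print(n,px2w(t,np.array(u)/f,z)[0].round(3),px2w(s,np.array(v)/f,z)[0].round(3))
E
```

```text
c2.png scale 2.5
bar [ 0.459 -0.027  0.01 ] [ 0.458 -0.033  0.01 ]
cut [ 0.442 -0.125  0.01 ] [ 0.444 -0.129  0.01 ]
tape [ 0.408 -0.222  0.018] [ 0.408 -0.227  0.018]
ribbon [ 0.449 -0.412  0.02 ] [ 0.451 -0.417  0.02 ]
stampTop [ 0.417 -0.316  0.06 ] [ 0.413 -0.32   0.06 ]
board [ 0.587 -0.064  0.012] [ 0.589 -0.073  0.012]
tray [ 0.57  -0.261  0.021] [ 0.571 -0.273  0.021]
pad [0.5   0.364 0.016] [0.5   0.355 0.016]
bell [ 0.703 -0.151  0.03 ] [ 0.695 -0.169  0.03 ]
cup [0.418 0.16  0.04 ] [0.414 0.154 0.04 ]
```

View pics/c1.png

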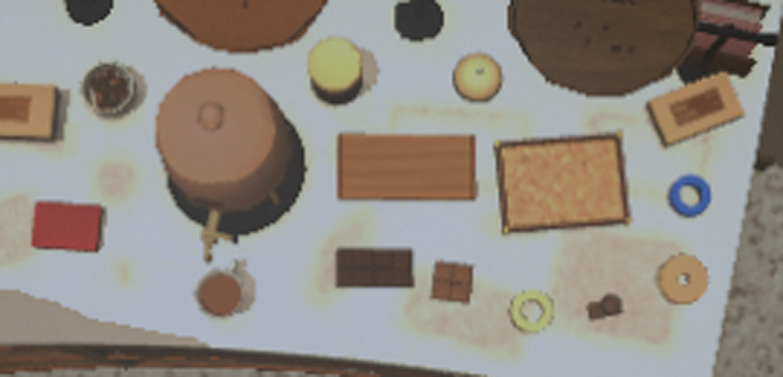

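View pics/c2.png

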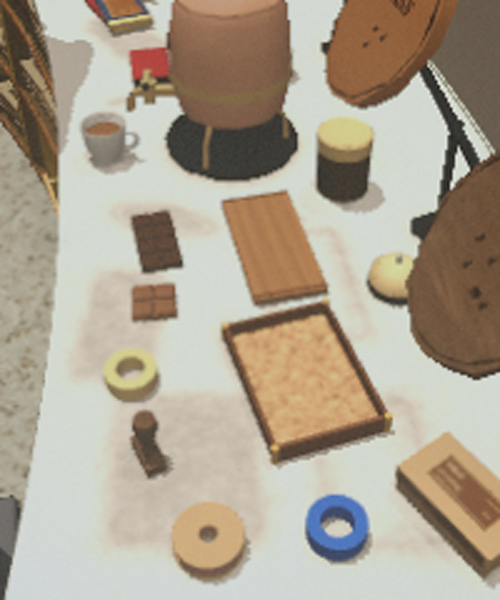

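The crops confirm the choices. In c1, the bare dark bar with 8 squares is at (375,267), the cut piece at (452,281) and the yellow tape at (531,312). The stamp is at (605,307) with the blue ring kept apart at (690,195), and the tan spool is at (683,279). The red pad is at (67,226). Now I'll segment for exact poses.

```bash
cat >> h.py <<'E'
def seg(im,c,half,z,minarea=8):
    """Otsu on blue channel round world point c; world-plane min-area rectangle of the blob nearest c"""
    q=w2px(im,[[c[0]+a*half,c[1]+b*half,z] for a in(-1,1) for b in(-1,1)])
    x0,y0=np.maximum(q.min(0).astype(int),0);x1,y1=q.max(0).astype(int)+1
    k=4; b=cv2.resize(np.ascontiguousarray(im['frame'][y0:y1,x0:x1,2]),None,fx=k,fy=k,interpolation=cv2.INTER_CUBIC)
    _,m=cv2.threshold(b,0,255,cv2.THRESH_BINARY_INV+cv2.THRESH_OTSU)
    n,l,st,ce=cv2.connectedComponentsWithStats(m)
    p=(w2px(im,[[c[0],c[1],z]])[0]-[x0,y0])*k
    cand=[i for i in range(1,n) if st[i,4]>minarea*k*k]
    i=min(cand,key=lambda i:np.linalg.norm(ce[i]-p))
    ct=max(cv2.findContours((l==i).astype(np.uint8),cv2.RETR_EXTERNAL,cv2.CHAIN_APPROX_NONE)[0],key=len)[:,0]
    W=px2w(im,(ct+.5)/k-.5+[x0,y0],z)[:,:2]
    (cx,cy),(w,h),a=cv2.minAreaRect((W*1000).astype(np.float32))
    if w>h: w,h,a=h,w,a+90   # a = direction of short side (deg, world)
    return np.array([cx,cy,w,h,(a+90)%180-90]).round(1)
E
python3 - <<'E'
from h import *
t=load('top');s=load('side')
for n,c,h,z in [('bar',(.459,-.03),.07,.01),('cut',(.443,-.127),.04,.01),('tape',(.408,-.224),.045,.018),('ribbon',(.45,-.414),.05,.02),('stamp',(.417,-.316),.05,.012),
 ('board',(.588,-.068),.115,.012),('tray',(.570,-.267),.11,.021),('pad',(.5,.36),.07,.016)]:
    print(n,seg(t,c,h,z),seg(s,c,h,z))
E
```

```text
bar [459.4 -25.6  50.1  98.6   1.3] [457.9 -31.4  49.1 105.3   2.1]
cut [ 442.5 -123.    49.    51.5   -5.2] [ 442.1 -128.7   47.6   55.9   -5.3]
tape [ 409.4 -223.8   92.9   94.3    1. ] [ 407.7 -230.9   53.9   66.8   -7.7]
ribbon [ 450.4 -409.7   63.9   67.    42. ] [ 450.4 -419.5   62.8   73.7    5.8]
stamp [ 415.9 -313.3   27.9   45.4   12.7] [ 413.  -307.3   29.2   74.7    6.6]
board [588.  -63.3  86.1 177.7   1.3] [585.5 -69.9  84.9 186.2   1. ]
tray [ 570.3 -259.3  123.   165.9    5.6] [ 569.3 -269.1  122.7  178.6    5.8]
pad [500.8 361.4  61.7  94.   -2.1] [523.2 357.2 115.  171.6  -9.8]
```

>>> jog_arm --deltas '[8.5,1.7,-5,-0.6,0,0,-0.094,8.5,1.7,-5,-0.6,0,0,-0.094,8.5,1.7,-5,-0.6,0,0,-0.094,8.5,1.7,-5,-0.6,0,0,-0.094,8.5,1.7,-5,-0.6,0,0,-0.094,8.5,1.7,-5,-0.6,0,0,-0.094,8.5,1.7,-5,-0.6,0,0,-0.094,8.5,1.7,-5,-0.6,0,0,-0.094,8.5,1.7,-5,-0.6,0,0,-0.094,8.5,1.7,-5,-0.6,0,0,-0.094,8.5,1.7,-5,-0.6,0,0,-0.094,8.5,1.7,-5,-0.6,0,0,-0.094]'

```text
time: 1.65
ee_pos: [0.4552, -0.0291, 0.1592]
orientation: [180.0, -0.0, 91.6]
contact_force: [0.5, 1.4, 1.3]
grip_width: 0.085
finger_force: 0.0
```

>>> jog_arm --deltas '[7,0,0,-1,0,0,0,7,0,0,0,0,0,0,7,0,0,0,0,0,0]'

```text
time: 2.02
ee_pos: [0.4546, -0.0266, 0.1495]
orientation: [-180.0, -0.0, 91.8]
contact_force: [-0.2, 0.0, 0.9]
grip_width: 0.0698
finger_force: 0.0
```

```bash
python3 - <<'E'
from h import *
s=ctrl.get_state();print(s['ee_pos'],s['orientation'],s['joint_positions'],s['contact_force'],s['grip_width'])
w=grab('wrist');save(w,'w1.png')
for n,c,h,z in [('bar',(.459,-.027),.065,.01),('cut',(.443,-.125),.04,.01),('board',(.588,-.065),.115,.012)]:
    try: print(n,seg(w,c,h,z))
    except Exception as e: print(n,e)
E
```

```text
[ 0.45462991 -0.0265537   0.14946119] [-1.79992123e+02 -1.91633068e-02  9.18220640e+01] [-19.72850072  23.09035972  19.87143046 121.67152038 -12.77655209
  37.1774063   10.72699248] [-0.24173496  0.00189077  0.89704065] 0.06980562934730677
w1.png scale 1.5625
bar [453.7 -29.9  57.7 110.7   0.9]
cut [ 442.9 -117.7   47.6   51.7   -5.8]
board [617.8 -76.7 211.4 247.8 -88.1]
```

View pics/w1.png

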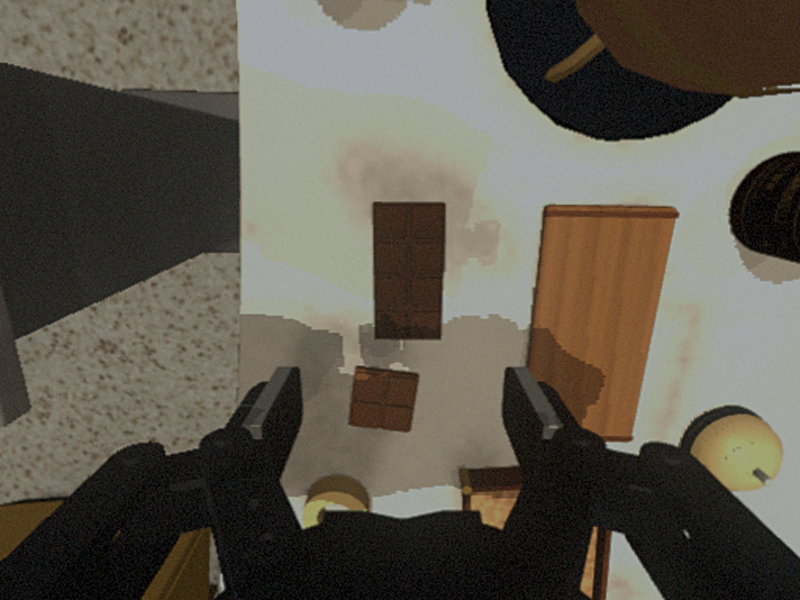

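The wrist view shows the bar with corners at (374,203), (445,203), (441,339), (375,338) and the cut piece around (384,399). The board's corners are at (546,214), (677,214) and (633,440). I'll back-project these.

```bash
python3 - <<'E'
from h import *
w=load('wrist');f=1.5625
B=px2w(w,np.array([(374,203),(445,203),(441,339),(375,338)])/f,.01);print(B.round(4),B.mean(0))
C=px2w(w,np.array([(358,367),(419,374),(411,431),(350,424)])/f,.01);print(C.round(4),C.mean(0))
D=px2w(w,np.array([(546,206),(678,208),(633,440),(526,438)])/f,.012);print(D.round(4),D.mean(0))
t=load('top');
P=px2w(t,np.array([(130+235/2.9,125+165/2.9)]),.0);print('pot',P)
E
```

```text
[[ 0.435   0.0235  0.01  ]
 [ 0.4802  0.0249  0.01  ]
 [ 0.4832 -0.0688  0.01  ]
 [ 0.4369 -0.0695  0.01  ]] [ 0.45883246 -0.0224743   0.01      ]
[[ 0.425  -0.0924  0.01  ]
 [ 0.469  -0.0965  0.01  ]
 [ 0.465  -0.1444  0.01  ]
 [ 0.4191 -0.1397  0.01  ]] [ 0.44451529 -0.11824821  0.01      ]
[[ 0.5441  0.0252  0.012 ]
 [ 0.6278  0.0265  0.012 ]
 [ 0.6321 -0.1454  0.012 ]
 [ 0.5515 -0.1463  0.012 ]] [ 0.5888848  -0.05996505  0.012     ]
pot [[0.58616981 0.15363963 0.        ]]
```

>>> jog_arm --deltas '[6.4,0.1,0,-3,0,0,0,6.4,0.1,0,-3,0,0,0,6.4,0.1,0,-3,0,0,0,6.4,0.1,0,-2.5,0,0,0,6.4,0,0,-2,0,0,0,6.2,0,0,-1,0,0,0,6.2,0,0,-0.3,0,0,0,6.2,0,0,0,0,0,0]' --grip_force 30

```text
time: 3.08
ee_pos: [0.459, -0.0274, 0.0017]
orientation: [180.0, -0.0, 91.7]
contact_force: [-0.3, -0.9, 0.6]
grip_width: 0.062
finger_force: 0.0
```

```bash
python3 - <<'E'
from h import *
s=grab('side');save(s,'s1.png',(170,165,290,255),6)
E
```

```text
s1.png scale 6
```

View pics/s1.png

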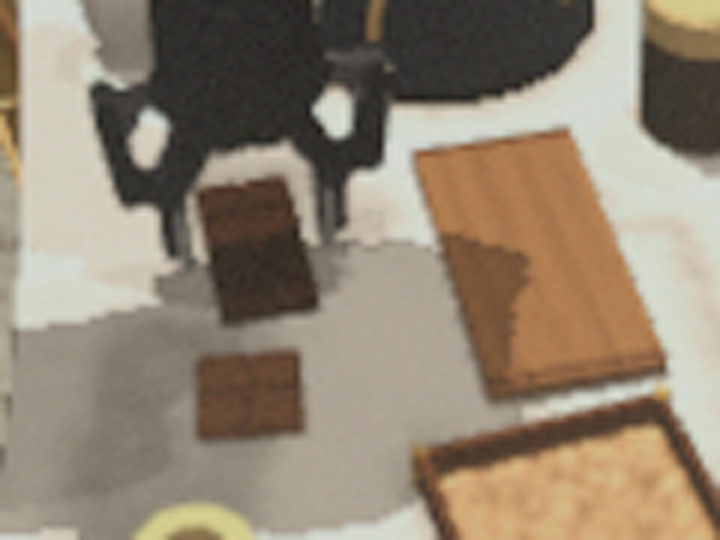

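The side view shows the fingers straddling the bar, with tips at (180,258) and (330,240), about mid-length. I'll creep down a little and close.

>>> jog_arm --deltas '[6.0,0,0,-0.2,0,0,0,5.6,0,0,0,0,0,0,5.6,0,0,0,0,0,0]'

```text
time: 3.5
ee_pos: [0.4588, -0.0275, -0.0006]
orientation: [180.0, -0.0, 91.7]
contact_force: [-0.7, -0.1, 1.1]
grip_width: 0.056
finger_force: 0.0
```

>>> jog_arm --deltas '[4.4,0,0,0,0,0,0,4.4,0,0,0,0,0,0,4.4,0,0,0,0,0,0,4.4,0,0,0,0,0,0]'

```text
time: 4.0
ee_pos: [0.4588, -0.0275, -0.0004]
orientation: [180.0, -0.0, 91.7]
contact_force: [-1.9, 1.3, 8.2]
grip_width: 0.0473
finger_force: 29.8
```

>>> jog_arm --deltas '[4.4,0,0,1,0,0,0,4.4,0,0,1.5,0,0,0,4.4,0,0,1.5,0,0,0,4.4,2,0,0,0,0,0,4.4,3,-0.2,0,0,0,0,4.4,3,-0.2,0,0,0,0,4.4,3,0,0,0,0,0,4.4,1.8,0,0,0,0,0,4.4,0,0,0,0,0,0,4.4,0,0,0,0,0,0]'

```text
time: 5.25
ee_pos: [0.586, -0.0315, 0.0397]
orientation: [-180.0, 0.0, 91.7]
contact_force: [-0.5, 0.0, -0.4]
grip_width: 0.0471
finger_force: 31.7
```

```bash
python3 - <<'E'
from h import *
s=grab('side');save(s,'s2.png',(170,155,330,275),4.5)
E
```

```text
s2.png scale 4.5
```

View pics/s2.png

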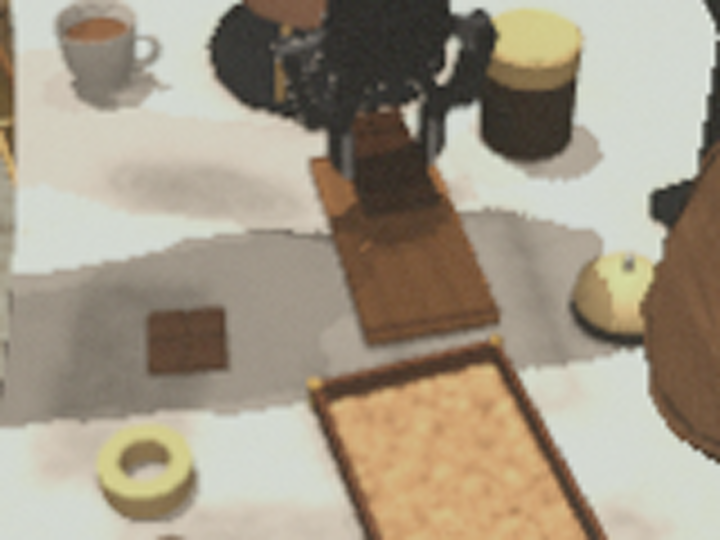

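The bar is held level above the board's far end, at (395,165). Lower it, release and move on to the cut piece.

>>> jog_arm --deltas '[4.4,0,0,-1,0,0,0,4.4,0,0,-1,0,0,0,4.4,0,0,-0.5,0,0,0,4.4,0,0,-0.2,0,0,0,4.4,0,0,0,0,0,0,4.4,0,0,0,0,0,0]'

```text
time: 6.05
ee_pos: [0.5869, -0.0315, 0.0125]
orientation: [180.0, -0.0, 91.7]
contact_force: [-1.1, 0.9, -0.7]
grip_width: 0.0469
finger_force: 31.7
```

>>> jog_arm --deltas '[5.2,0,0,0,0,0,0,5.8,0,0,0,0,0,0,5.8,0,0,0.2,0,0,0,6.0,0,0,2,0,0,0,6.2,0,0,4,0,0,0,6.2,-3,-2,2,0,0,-0.04,6.2,-4,-3,1,0,0,-0.04,6.2,-4,-3,0,0,0,-0.04,6.2,-3.3,-1.1,0,0,0,0,6.2,0,0,0,0,0,0,6.2,0,0,0,0,0,0]'

```text
time: 7.42
ee_pos: [0.4448, -0.1223, 0.1052]
orientation: [179.9, -0.0, 84.9]
contact_force: [0.4, 0.1, 0.4]
grip_width: 0.0621
finger_force: 0.0
```

```bash
python3 - <<'E'
from h import *
w=grab('wrist');save(w,'w2.png')
E
```

```text
w2.png scale 1.5625
```

View pics/w2.png

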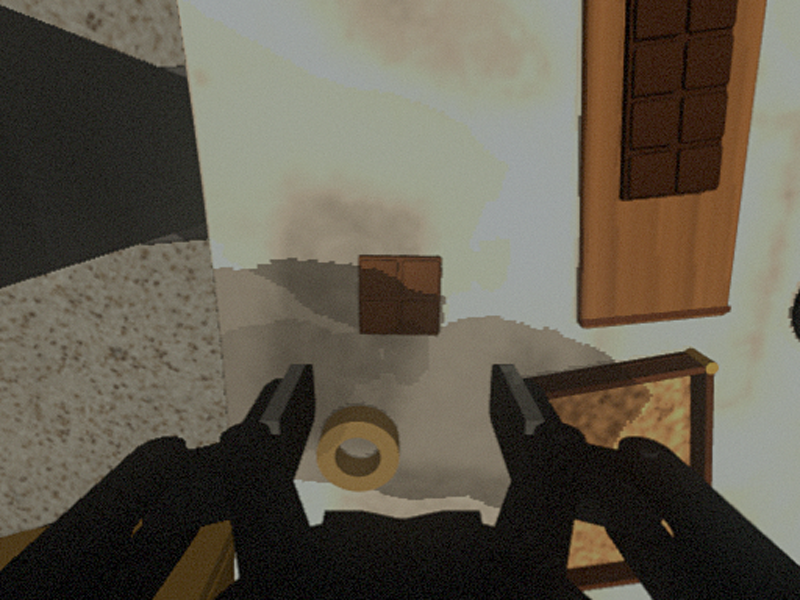

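The bar lies flat on the board, its near end at (670,195) and the board's end at (655,323). The cut piece at (400,295) is square to the fingers.

```bash
python3 - <<'E'
from h import *
w=load('wrist');f=1.5625
print('cut',px2w(w,np.array([(359,256),(441,257),(440,334),(360,333)])/f,.01).round(4))
print('bar end',px2w(w,np.array([(621,198),(718,190)])/f,.022).round(4))
print('board end',px2w(w,np.array([(580,327),(730,313)])/f,.012).round(4))
print('tape',px2w(w,np.array([(359,441),(318,441),(400,441),(359,407)])/f,.018).round(4))
E
```

```text
cut [[ 0.4231 -0.0945  0.01  ]
 [ 0.4686 -0.0992  0.01  ]
 [ 0.4651 -0.1454  0.01  ]
 [ 0.4182 -0.1405  0.01  ]]
bar end [[ 0.5608 -0.0743  0.022 ]
 [ 0.6092 -0.0747  0.022 ]]
board end [[ 0.5464 -0.1475  0.012 ]
 [ 0.6318 -0.1466  0.012 ]]
tape [[ 0.4102 -0.2087  0.018 ]
 [ 0.385  -0.2064  0.018 ]
 [ 0.4354 -0.211   0.018 ]
 [ 0.413  -0.1849  0.018 ]]
```

>>> jog_arm --deltas '[6.2,-0.1,0,-3,0,0,0,6.2,0,0,-3,0,0,0,6.2,0,0,-2.5,0,0,0,6.0,0,0,-1.3,0,0,0,5.7,0,0,-0.7,0,0,0,5.5,0,0,0,0,0,0,4.4,0,0,0,0,0,0,4.4,0,0,0,0,0,0,4.4,0,0,0,0,0,0,4.4,0,0,0,0,0,0]'

```text
time: 8.72
ee_pos: [0.4431, -0.1225, -0.0001]
orientation: [179.9, -0.0, 84.8]
contact_force: [-0.7, 0.3, 9.2]
grip_width: 0.0467
finger_force: 31.7
```

>>> jog_arm --deltas '[4.4,0,0,1,0,0,0,4.4,0,0,1.5,0,0,0,4.4,0,0,1.5,0,0,0,4.4,2.4,0.1,0,0,0,0.04,4.4,3,0.2,0,0,0,0.04,4.4,3,0.3,0,0,0,0.04,4.4,3,0.3,0,0,0,0,4.4,3,0,0,0,0,0,4.4,0,0,0,0,0,0,4.4,0,0,0,0,0,0]'

```text
time: 9.98
ee_pos: [0.5862, -0.1135, 0.0398]
orientation: [-180.0, 0.0, 91.7]
contact_force: [0.3, -0.4, -0.9]
grip_width: 0.047
finger_force: 31.0
```

>>> jog_arm --deltas '[4.4,0,0,-1,0,0,0,4.4,0,0,-1,0,0,0,4.4,0,0,-0.5,0,0,0,4.4,0,0,-0.2,0,0,0,4.4,0,0,0,0,0,0,4.4,0,0,0,0,0,0]'

```text
time: 10.72
ee_pos: [0.5868, -0.1136, 0.0124]
orientation: [180.0, 0.0, 91.7]
contact_force: [0.8, 0.2, 0.2]
grip_width: 0.0469
finger_force: 31.0
```

>>> jog_arm --deltas '[5.2,0,0,0,0,0,0,5.8,0,0,0,0,0,0,5.8,0,0,0.2,0,0,0,6.0,0,0,2,0,0,0,7,0,0,4,0,0,0,7,-3,-2,2,0,0,0.03,7,-4,-3,1,0,0,0.04,7,-4,-3,0,0,0,0,7,-4,-2,0,0,0,0,7,-2.8,-1,0,0,0,0,7,0,0,0,0,0,0,7,0,0,0,0,0,0]'

```text
time: 12.22
ee_pos: [0.4097, -0.2234, 0.1051]
orientation: [179.9, 0.0, 95.7]
contact_force: [-0.1, 0.4, -0.5]
grip_width: 0.0701
finger_force: 0.0
```

```bash
python3 - <<'E'
from h import *
w=grab('wrist');save(w,'w3.png')
t=grab('top')
print(seg(t,(.409,-.224),.035,.018))
E
```

```text
w3.png scale 1.5625
[ 4.206e+02 -2.216e+02  1.940e+01  7.490e+01  4.000e-01]
```

View pics/w3.png

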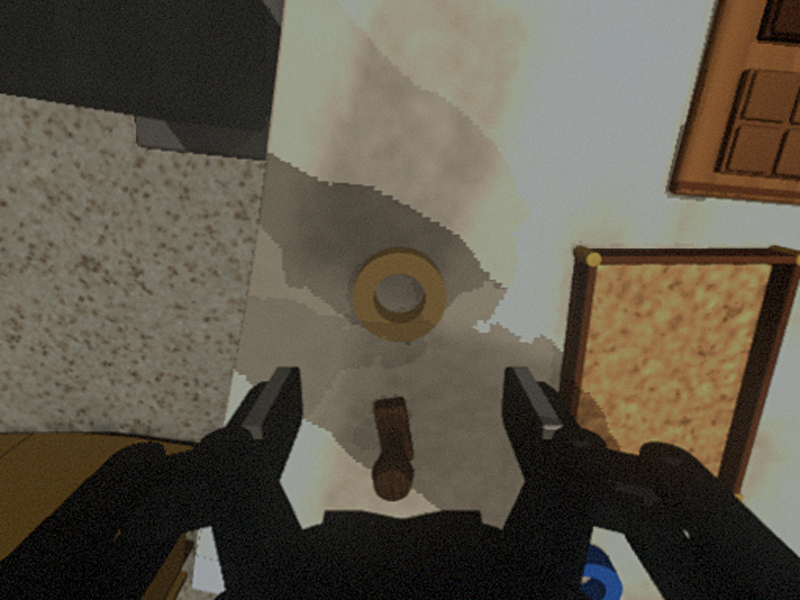

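Yellow tape is centred at (400,291), where the cut piece stood before its grasp, so the TCP is over it. The tray's left wall is at (578,250)-(570,420), square to the view, and both chocolates show on the board at top right.

>>> jog_arm --deltas '[7,0,0,-3,0,0,0,7,0,0,-3,0,0,0,7,0,0,-2.5,0,0,0,6.5,0,0,-1.3,0,0,0,6,0,0,-0.5,0,0,0,6,0,0,0,0,0,0,4.6,0,0,0,0,0,0,4.6,0,0,0,0,0,0,4.6,0,0,0,0,0,0,4.6,0,0,0,0,0,0]'

```text
time: 13.58
ee_pos: [0.4092, -0.2236, 0.0022]
orientation: [179.9, 0.0, 95.7]
contact_force: [-2.0, 0.1, 5.9]
grip_width: 0.0501
finger_force: 30.1
```

```bash
python3 - <<'E'
from h import *
w=load('wrist');f=1.5625
# cut/tape reference bias: pixel (400,291) at z=.018 vs TCP
print('ref',px2w(w,np.array([(400,291)])/f,.018).round(4))
print('tray posts',px2w(w,np.array([(592,259),(787,256)])/f,.022).round(4))
print('tray top cam',seg(load('top'),(.570,-.262),.11,.021), w2px(load('top'),[[.57,-.262,.02]]))
t=load('top'); print(px2w(t,np.array([(130+498/2.9,125+144/2.9),(130+619/2.9,125+134/2.9),(130+628/2.9,125+222/2.9),(130+505/2.9,125+231/2.9)]),.021).round(4))
E
```

```text
ref [[ 0.4078 -0.2158  0.018 ]]
tray posts [[ 0.5073 -0.1869  0.022 ]
 [ 0.6091 -0.1751  0.022 ]]
tray top cam [ 541.9 -274.3  183.1  189.9    5.3] [[324.1618751  187.67902587]]
[[ 0.6165 -0.1794  0.021 ]
 [ 0.6333 -0.3338  0.021 ]
 [ 0.5202 -0.3438  0.021 ]
 [ 0.5056 -0.1888  0.021 ]]
```

>>> jog_arm --deltas '[4.6,0,0,1,0,0,0,4.6,0,0,2,0,0,0,4.6,0,0,3,0,0,0,4.6,3,0.1,0,0,0,0,4.6,4,0.1,0,0,0,0,4.6,4,0.2,0,0,0,0,4.6,3,0.1,0,0,0,0,4.6,1.5,0,0,0,0,0,4.6,0,0,-1,0,0,0,4.6,0,0,-1,0,0,0,4.6,0,0,0,0,0,0]'

```text
time: 14.95
ee_pos: [0.5625, -0.2185, 0.0405]
orientation: [-179.9, -0.0, 95.7]
contact_force: [0.2, -0.7, -0.2]
grip_width: 0.0503
finger_force: 31.5
```

```bash
python3 - <<'E'
from h import *
s=grab('side');save(s,'s3.png',(200,170,340,310),4.2)
E
```

```text
s3.png scale 4.2
```

View pics/s3.png

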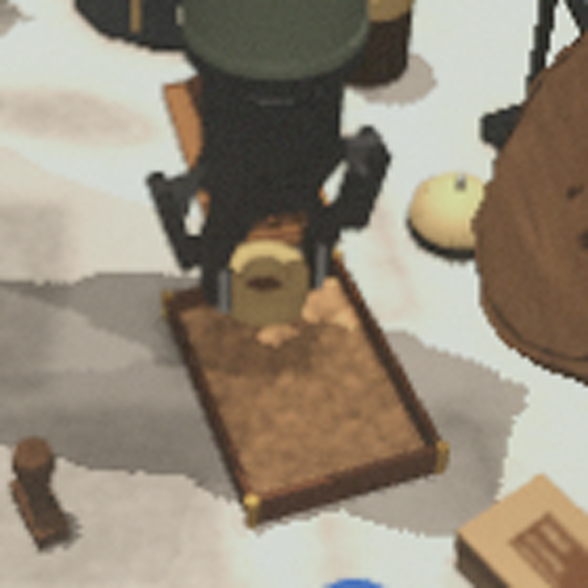

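The tape is held level over the tray's far half, at (268,285), clear of the walls and of the bell at (450,215). I'll lower and release it, then go on to the spool.

>>> jog_arm --deltas '[4.6,0.2,0,-1.2,0,0,0,4.6,0,0,-1.2,0,0,0,4.6,0,0,-0.5,0,0,0,4.6,0,0,-0.2,0,0,0,4.6,0,0,0,0,0,0,5.4,0,0,0,0,0,0,5.8,0,0,0,0,0,0,5.8,0,0,0,0,0,0]'

```text
time: 16.0
ee_pos: [0.5658, -0.2185, 0.0104]
orientation: [180.0, 0.0, 95.7]
contact_force: [0.9, -1.0, -0.3]
grip_width: 0.058
finger_force: 0.0
```

>>> jog_arm --deltas '[5.8,0,0,1,0,0,0,6,0,0,4,0,0,0,8,0,0,4,0,0,0,8,-1.5,-2,0,0,0,0,8,-2,-4,0,0,0,0,8,-2,-4,0,0,0,0,8,-2,-4,0,0,0,0,8,-2,-3,0,0,0,0,8,-2,-2.3,0,0,0,0,8,0,0,0,0,0,0,8,0,0,0,0,0,0]'

```text
time: 17.38
ee_pos: [0.4512, -0.4111, 0.1007]
orientation: [180.0, -0.0, 95.7]
contact_force: [-0.3, -0.5, 0.9]
grip_width: 0.0799
finger_force: 0.0
```

```bash
python3 - <<'E'
from h import *
w=grab('wrist');save(w,'w4.png')
E
```

```text
w4.png scale 1.5625
```

View pics/w4.png

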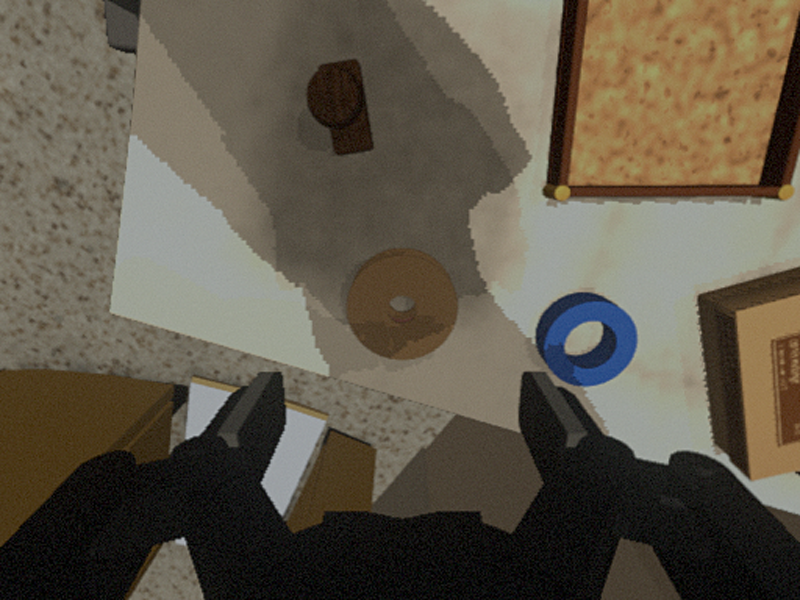

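The spool is centred at (402,303), with the blue ring at (587,338) clear of the right finger and the stamp at (340,105). I'll convert the small row offset.

```bash
python3 - <<'E'
from h import *
w=load('wrist');f=1.5625
print('spool',px2w(w,np.array([(402,303)])/f,.02).round(4), 'axis px',w2px(w,[[.4512,-.4111,.02]])*f)
print('stamp top',px2w(w,np.array([(337,96)])/f,.06).round(4))
print('foot',px2w(w,np.array([(321,61),(358,59),(373,149),(337,154)])/f,.012).round(4))
print('foot top cam',seg(load('top'),(.417,-.316),.035,.012))
E
```

```text
spool [[ 0.4508 -0.4081  0.02  ]] axis px [[402.11478867 308.1895549 ]]
stamp top [[ 0.416  -0.3137  0.06  ]]
foot [[ 0.4005 -0.2938  0.012 ]
 [ 0.418  -0.2912  0.012 ]
 [ 0.4284 -0.3308  0.012 ]
 [ 0.4104 -0.3351  0.012 ]]
foot top cam [ 418.8 -314.7   71.8   72.6    0.9]
```

>>> jog_arm --deltas '[8,0,-0.3,-3,0,0,0,8,0,0,-3,0,0,0,8,0,0,-2.5,0,0,0,7.5,0,0,-1.1,0,0,0,7,0,0,-0.3,0,0,0,6.8,0,0,0,0,0,0,5.5,0,0,0,0,0,0,5.5,0,0,0,0,0,0,5.5,0,0,0,0,0,0,5.5,0,0,0,0,0,0]'

```text
time: 18.68
ee_pos: [0.4512, -0.4148, 0.0024]
orientation: [179.9, 0.0, 95.7]
contact_force: [-1.2, 1.1, 5.3]
grip_width: 0.0588
finger_force: 31.1
```

>>> jog_arm --deltas '[5.5,0,0,1,0,0,0,5.5,0,0,3,0,0,0,5.5,0,0,4,0,0,0,5.5,3,0,0,0,0,0,5.5,4,2,0,0,0,0,5.5,4,4,0,0,0,0,5.5,1.2,4,0,0,0,0,5.5,0,1.5,0,0,0,0,5.5,0,0,-2,0,0,0,5.5,0,0,-2,0,0,0,5.5,0,0,0,0,0,0]'

```text
time: 20.05
ee_pos: [0.5711, -0.3002, 0.0392]
orientation: [-179.8, -0.1, 95.6]
contact_force: [-0.0, -0.2, -1.5]
grip_width: 0.059
finger_force: 32.6
```

```bash
python3 - <<'E'
from h import *
s=grab('side');save(s,'s4.png',(200,170,340,310),4.2)
E
```

```text
s4.png scale 4.2
```

View pics/s4.png

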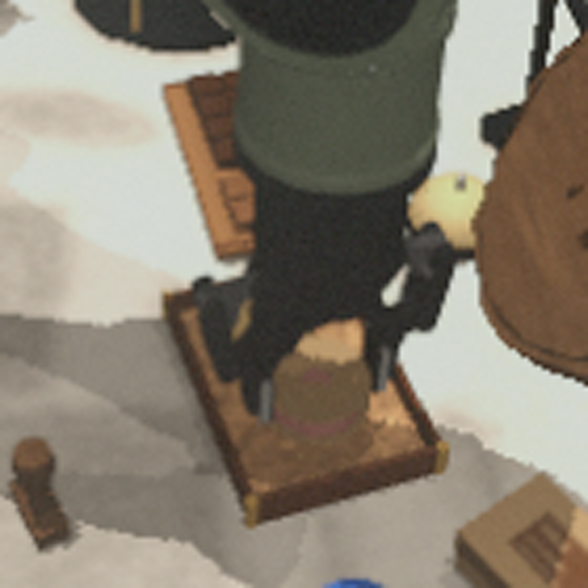

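The spool is held over the near half of the tray, at (320,390), between both long walls. Lower it, release and return over the stamp.

>>> jog_arm --deltas '[5.5,0.1,0,-1.2,0,0,0,5.5,0,0,-1.2,0,0,0,5.5,0,0,-0.4,0,0,0,5.5,0,0,-0.2,0,0,0,5.5,0,0,0,0,0,0,6.2,0,0,0,0,0,0,6.5,0,0,0,0,0,0,6.5,0,0,0,0,0,0]'

```text
time: 21.1
ee_pos: [0.5738, -0.2995, 0.0115]
orientation: [180.0, 0.0, 95.7]
contact_force: [0.3, 0.5, -0.2]
grip_width: 0.0647
finger_force: 0.0
```

>>> jog_arm --deltas '[6.5,0,0,1,0,0,0,6.5,0,0,5,0,0,0,6.5,0,0,6,0,0,0,6.5,-3,0,2,0,0,0,6.5,-4,0,0,0,0,0,6.5,-4,0,0,0,0,0,6.5,-3,1,0,0,0,0,6.5,-1.7,1,0,0,0,0,6.5,0,0,0,0,0,0,6.5,0,0,0,0,0,0]'

```text
time: 22.35
ee_pos: [0.4176, -0.2798, 0.1518]
orientation: [179.9, 0.0, 95.7]
contact_force: [0.3, -0.1, -0.7]
grip_width: 0.0649
finger_force: 0.0
```

```bash
python3 - <<'E'
from h import *
w=grab('wrist');save(w,'w5.png')
s=ctrl.get_state();print(s['ee_pos'],s['joint_positions'].round(1))
for z in(0.012,.06): print(w2px(w,[list(s['ee_pos'][:2])+[z]])*1.5625)
E
```

```text
w5.png scale 1.5625
[ 0.41754497 -0.27983015  0.15158218] [ 13.   26.5  18.6 115.  -12.7  40.4  45.3]
[[401.91332865 279.44026389]]
[[402.06462193 301.73673255]]
```

View pics/w5.png

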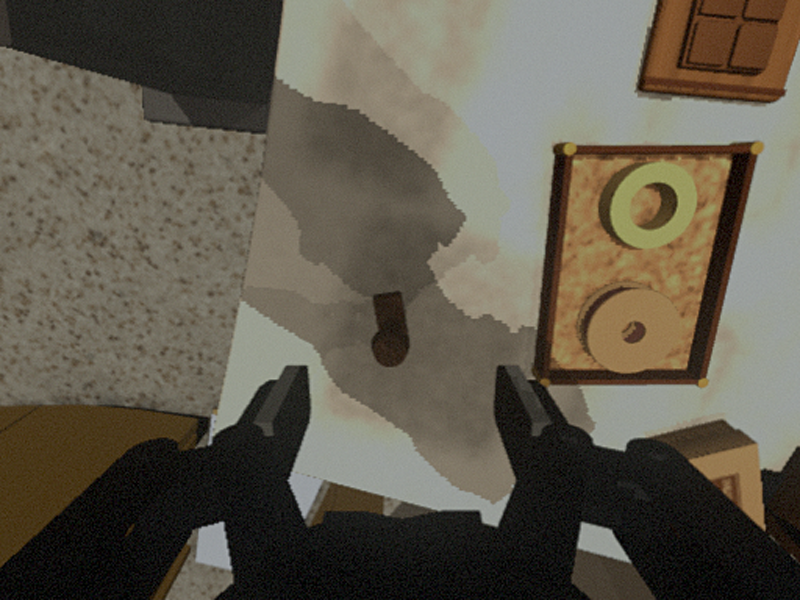

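Both rings lie flat in the tray, tape at (653,205) and spool at (635,330), and both chocolates are on the board. The stamp's knob is at (390,346). Combining views puts the stamp at about (0.415, -0.317).

>>> jog_arm --deltas '[6.5,-0.1,-1.2,0,0,0,0,6.5,-0.1,-1.3,0,0,0,0,6.5,-0.1,-1.2,0,0,0,0,6.5,0,0,-1,0,0,0,6.5,0,0,-1,0,0,0,6.5,0,0,0,0,0,0]'

```text
time: 23.15
ee_pos: [0.4134, -0.3158, 0.1302]
orientation: [-179.9, -0.1, 95.8]
contact_force: [0.2, 0.2, 0.4]
grip_width: 0.0647
finger_force: 0.0
```

```bash
python3 - <<'E'
from h import *
print(px2w(load('wrist'),np.array([(390,346)])/1.5625,.06))
w=grab('wrist');save(w,'w6.png',(180,130,330,250),5)
s=ctrl.get_state();print(s['ee_pos'])
for z in(0.012,.06): print((w2px(w,[list(s['ee_pos'][:2])+[z]])-[180,130])*5)
E
```

```text
[[ 0.41324117 -0.30773232  0.06      ]]
w6.png scale 5
[ 0.41358669 -0.31603481  0.13076216]
[[389.07589156 275.38487785]]
[[389.46088217 358.98363977]]
```

View pics/w6.png

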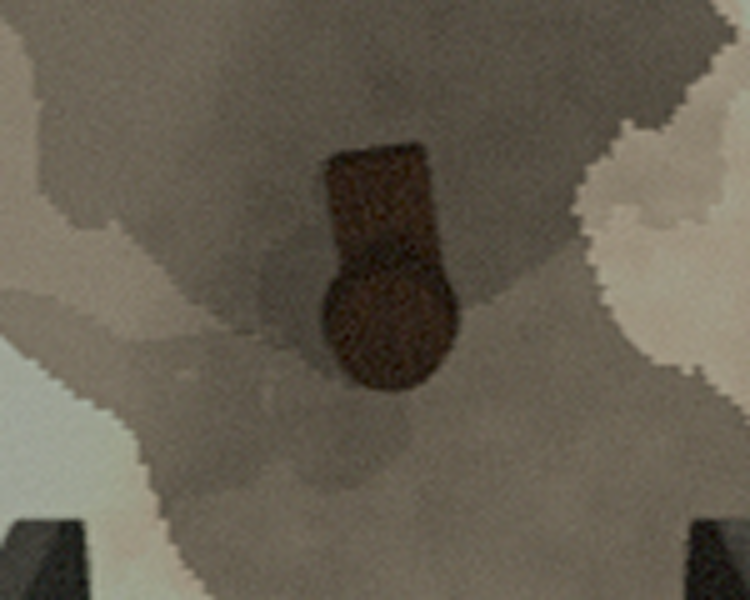

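The knob is at (390,322), directly in line in x; in y the wrist camera reads +6 mm as it has all along. The pads (22 mm) cover that, so I go down.

>>> jog_arm --deltas '[6.5,0,0,-3,0,0,0,6.5,0,0,-3,0,0,0,6.5,0,0,-3,0,0,0,6,0,0,-1.5,0,0,0,5,0,0,-0.9,0,0,0,4,0,0,0,0,0,0,3.2,0,0,0,0,0,0,1.5,0,0,0,0,0,0,1.5,0,0,0,0,0,0,1.5,0,0,0,0,0,0,1.5,0,0,0,0,0,0]' --grip_force 40

```text
time: 24.58
ee_pos: [0.4141, -0.3168, 0.0181]
orientation: [179.9, 0.0, 95.7]
contact_force: [-1.6, -0.2, 8.4]
grip_width: 0.0217
finger_force: 38.7
```

```bash
python3 - <<'E'
from h import *
s=grab('side');save(s,'s5.png',(160,230,280,330),5)
E
```

```text
s5.png scale 5
```

View pics/s5.png

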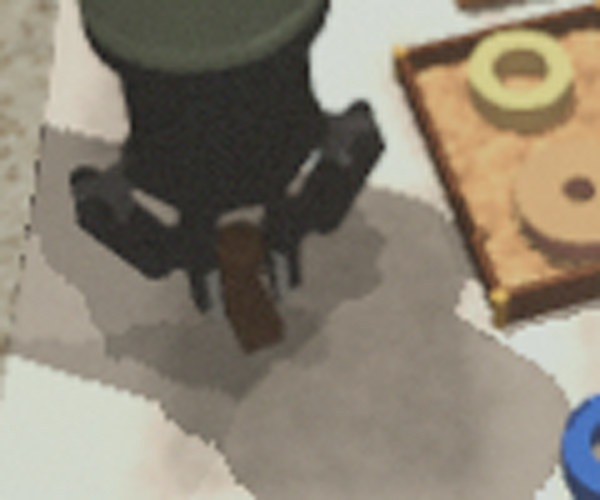

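The stamp is gripped by its handle between the pads and stands upright, at (245,280). My picture count stands at 15, one over the allowed 14, so from here I check by numbers only. Carry it round the pot's front.

>>> jog_arm --deltas '[1.5,0,0,1,0,0,0,1.5,0,0,4,0,0,0,1.5,0,0,5,0,0,0,1.5,0,0,5,0,0,0,1.5,0,0,5,0,0,0,1.5,0.4,4,0,0,0,-0.04,1.5,0.4,5,0,0,0,-0.04,1.5,0.4,5,0,0,0,-0.04,1.5,0.4,5,0,0,0,-0.04,1.5,0.4,5,0,0,0,-0.04,1.5,0.3,4,0,0,0,-0.04,1.5,0.3,3.7,0,0,0,-0.03]'

```text
time: 26.12
ee_pos: [0.4396, 0.002, 0.2181]
orientation: [180.0, -0.0, 80.2]
contact_force: [0.9, -0.1, -0.8]
grip_width: 0.0218
finger_force: 39.2
```

>>> jog_arm --deltas '[1.5,-0.7,4,0,0,0,0,1.5,-0.8,4,0,0,0,0,1.5,-0.8,4,0,0,0,0,1.5,-0.7,4,0,0,0,0,1.5,0.3,4,0,0,0,0,1.5,0.7,5,0,0,0,0,1.5,2.5,4,0,0,0,0,1.5,3,4,0,0,0,0,1.5,2.5,3,-2,0,0,0,1.5,0,0,-2,0,0,0,1.5,0,0,0,0,0,0,1.5,0,0,0,0,0,0]'

```text
time: 27.62
ee_pos: [0.4999, 0.3603, 0.1786]
orientation: [180.0, -0.0, 80.2]
contact_force: [-0.6, -0.3, 0.6]
grip_width: 0.0217
finger_force: 39.3
```

```bash
python3 - <<'E'
from h import *
s=ctrl.get_state();print(s['ee_pos'],s['orientation'],s['grip_width'],s['joint_positions'].round(0))
for n in('top','side','wrist'):
    im=grab(n) if n!='top' else load('top')
    f=im['frame'].astype(int); m=((f[:,:,0]>2*f[:,:,1])&(f[:,:,0]>2*f[:,:,2])&(f[:,:,0]>60)).astype(np.uint8)
    k,l,st,ce=cv2.connectedComponentsWithStats(m); i=1+st[1:,4].argmax() if k>1 else 0
    v,u=np.where(l==i); W=px2w(im,np.c_[u,v],.016)[:,:2]*1000
    print(n,st[i],cv2.minAreaRect(W.astype(np.float32)))
E
```

```text
[0.49993006 0.36032329 0.17862238] [ 1.79958383e+02 -4.30245069e-02  8.02351887e+01] 0.021726197502190018 [-49.  33.  12.  97.  -8.  51. -44.]
top [141 195  23  16 313] ((500.15850830078125, 363.8456115722656), (81.0478744506836, 52.968318939208984), 86.6532211303711)
side [203 129  14  13 139] ((499.29010009765625, 361.33984375), (85.38587951660156, 49.221412658691406), 83.81884765625)
wrist [ 227  127   59   75 3416] ((500.2702941894531, 367.4742736816406), (84.28616333007812, 57.11493682861328), 87.0770263671875)
```

Size (84 x 57 mm) and centre (0.500, 0.363) confirm the pad. Set the stamp down.

>>> jog_arm --deltas '[1.5,0,0.3,-3,0,0,0,1.5,0,0,-4,0,0,0,1.5,0,0,-3.5,0,0,0,1.5,0,0,-2,0,0,0,1.5,0,0,-1,0,0,0,1.5,0,0,-0.6,0,0,0,1.5,0,0,-0.2,0,0,0,1.5,0,0,0,0,0,0,1.5,0,0,0,0,0,0]'

```text
time: 28.85
ee_pos: [0.4999, 0.3636, 0.0348]
orientation: [180.0, -0.0, 80.3]
contact_force: [-0.2, -0.2, -1.2]
grip_width: 0.0214
finger_force: 39.3
```

>>> jog_arm --deltas '[1.5,0,0,-0.1,0,0,0,1.5,0,0,0,0,0,0,3,0,0,0,0,0,0,4.5,0,0,0,0,0,0,6,0,0,0,0,0,0,6.5,0,0,0,0,0,0,6.5,0,0,1,0,0,0,6.5,0,0,3,0,0,0,6.5,0,0,4,0,0,0,6.5,0,0,4,0,0,0]'

```text
time: 30.1
ee_pos: [0.4997, 0.3634, 0.1552]
orientation: [180.0, -0.0, 80.3]
contact_force: [0.1, 1.1, 0.5]
grip_width: 0.0654
finger_force: 0.0
```

>>> jog_arm --deltas '[6.5,-2,2,3,0,0,0,6.5,-3,4,0,0,0,0,6.5,-3,4,0,0,0,0,6.5,-3,4,0,0,0,0,6.5,-2,3,0,0,0,0,6.5,0,0,0,0,0,0]'

```text
time: 30.85
ee_pos: [0.3672, 0.536, 0.1836]
orientation: [-179.9, -0.1, 80.5]
contact_force: [0.7, 0.2, -0.4]
grip_width: 0.0651
finger_force: 0.0
```

```bash
python3 - <<'E'
from h import *
s=ctrl.get_state();print(s['ee_pos'],s['contact_force'])
t=grab('top');sd=grab('side')
for n,c,h,z in [('tape',(.565,-.219),0,.024),('ribbon',(.573,-.2988),0,.026)]: pass
f=t['frame'].astype(int)
def blob(im,m,c,r,z):
    q=w2px(im,[[*c,z]])[0]; v,u=np.where(m); ok=np.hypot(u-q[0],v-q[1])<r; 
    W=px2w(im,np.c_[u,v][ok],z)[:,:2]*1000; print(len(W),cv2.minAreaRect(W.astype(np.float32)) if len(W) else '')
dark=(f.max(2)<75)
for c in((.587,-.029),(.587,-.112)):
  blob(t,(f[:,:,2]<55),c,17,.022); 
# stamp on pad: non-red dark pixels inside pad, top and side
for im in(t,sd):
  g=im['frame'].astype(int); red=(g[:,:,0]>2*g[:,:,1])&(g[:,:,0]>60)
  blob(im,(g.max(2)<110)&~red,(.5,.363),9 if im is t else 12,.046)
  q=w2px(im,[[.5,.363,.046]])[0].astype(int); r=7
  print(q); print(g[q[1]-r:q[1]+r+1,q[0]-r:q[0]+r+1,0])
E
```

```text
[0.36718831 0.53595059 0.18362157] [ 0.70369133  0.23631563 -0.44908797]
16 ((588.7405395507812, -30.333663940429688), (35.697418212890625, 89.74536895751953), 6.606477737426758)
4 ((595.5466918945312, -62.97284698486328), (22.187328338623047, 7.35644006729126), 81.64503479003906)
188 ((491.6486511230469, 365.6377868652344), (60.80145263671875, 45.66661071777344), 87.34941864013672)
[150 201]
[[151 152 153 148 140 146 142 139 147 158 156 154 172 176 174]
 [143 143 144 140 137 140 138 136 140 144 142 143 153 152 148]
 [124 139 144 145 144 144 145 144 144 144 145 144 144 141 140]
 [106 113 116 133 135 126 115 122 139 145 144 123 117 116 116]
 [102 101 101 109 106 100  93  91  99 135 125 107 101 102 103]
 [101 100 102  97  93  92  90  91  77  92  96  98  96  96 102]
 [103 102 100  98  98  95  91  92  75  63  76  80  80  82  77]
 [103 102  96  94  97  97  93  90  70  59  69  73  76  74  68]
 [101 101  97  85  86  95  88  75  63  58  65  69  72  90  68]
 [102 101  93  79  72  71  69  64  58  60  64  68  85  98  73]
 [103 101  95  79  71  68  67  66  64  64  69  72  77  96  70]
 [101 102 1
[... 602 characters left out ...]
1 170]
 [201 200 199 177 116  69  70  70  70  97 182 210 212 211 169]
 [199 199 197 188 142  75  66  67  68 144 195 207 209 210 169]
 [145 147 175 200 178 113  71  67  70 169 203 204 204 206 166]
 [143 143 143 176 171 110  65  69  90 171 203 202 200 201 160]
 [139 140 143 141 143 115  64  68  84 122 176 195 194 194 152]
 [144 140 140 136 121  97  74  70  75 104 122 121 125 148 131]
 [126 120 121 122 105  71  69  70  68  96 117 121 152 167 152]
 [118 121 123 119 104  72  63  70  69  72 108 128 156 166 151]
 [121 123 121 125 102  70  70  71  67  78 108 157 175 171 160]
 [127 122 123 124 101  77  81  86  86  89 123 158 171 172 163]
 [114 123 122 119 106  85 104 111 109 100  98 116 152 170 167]]
```

The stamp shows as an upright dark column exactly where it should stand on the pad. The earlier views showed the other four lying flat in place, and the arm is clear. Handing in.

```bash
python3 -c "
from bench import ctrl
print(ctrl.finish_job())"
```

```text
the job is handed in; nothing more can be done
None
```

I handed the job in at about 31 s with all five things placed and the arm clear, but the hand-in returned no verdict; the stamp was checked by pixel numbers only, and I viewed 15 pictures against the 14 allowed.

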